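# Nest the steel canisters in the leaning stand and lock the keeper

## Robot

A 6-joint arm with a two-finger parallel gripper is mounted at the origin on the work surface. World frame = base frame: x ahead of the robot, y to its left, z up, the work surface at z = 0. Lengths are in m, angles in rad, forces in N, time in s.
With the tool pointing down it reaches from about 0.375 to 0.975 m from the base axis. Payload 3.8 kg.
Tool frame: the origin (TCP) lies at the centre of the arm's flange, where the gripper is bolted on; the fingertips stand 173 mm ahead of it and the grasp point (between the pads) lies 155 mm ahead of it (bot.tip_reach is the distance from the TCP to the fingertips, in m); z points along the fingers, y is the line along which they close (so a half turn about z gives the same grasp; the last joint's range is limited). The gripper opens to 85 mm and grips with 20 to 120 N. Pads are 22 mm wide; open, the fingers measure 114 mm over their backs; the gripper's body (76 mm by 85 mm) begins 54 mm behind the grasp point. The pads swing forward as they close: fully open they stand 13 mm farther back than shut.
Start: joints at [1.204, 0.264, 1.604, -0, 1.274, -0.037], TCP at [0.219, 0.639, 0.405] pointing down, gripper open.
Joint ranges: [-2.63, 2.63], [-0.94, 2.18], [0.31, 2.57], [-1.31, 4.45], [0, 2.66], [-2.55, 2.55]. Speed limits (rad/s): [2.57, 2.57, 3.14, 3.14, 3.14, 3.14].

## Interface

Orientations are given as a rotation vector (axis times angle).
In Python, from workcell import bot gives the robot as it stands.
- The arm moves only by the tool drive_tool, never from a script. Its arguments are lists of equal length, an entry for each row: "claw": the finger opening in mm, from 0 to 85.4; "slide": the shift along the world's x, y, z each as a share of 0.5 m, from -1 to 1, a list of three; "yaw": the turn about the world's z as a share of 180 degrees, from -1 to 1. A call has 1 to 8 rows; each row is the pose to reach, as a shift and turn from the pose commanded when the call began, turning the shorter way round; what a row does not reach only later rows make up. A row lasts 1/12 s, in which the tool goes at most 41.7 mm and 7.16 degrees, less where a joint would pass 70% of its speed; a pose out of reach is approached as far as the arm can. A call with a number of a shift or a turn outside -1 to 1 is refused whole. A call with a gripper value outside its range is refused whole. The fingers move at their own pace and stop on an object; "newtons" is the grip in N (left out, the last holds). Time passes only in rows, so rows that repeat a pose let the fingers close. It gives the time, the measured TCP pose, the force, the opening and the grip force at its end, in the units of the state.
- bot.read_state(): the state, without advancing time (a new reading comes with each control period).
- bot.read_camera(name): name is "scene" or "top" or "wrist"; returns a dict with "color" (420x560x3 uint8, red, green, blue), "depth" (420x560 float32, m along the optical axis (not along the pixel's ray), 0 where there is no reading), "mtx" (3x3 intrinsics, pixels), "eye" and "rotation" of the camera in the world. Camera axes: x right, y up, looking along -z (the intrinsics and any distortion apply to the point x, -y, -z); pixel columns grow to the right and rows downward; lengths in m; the calibration is good to about 2 mm. A picture is of the moment at which its call begins.
- bot.finish_job(): hands the job in; it is judged then, once.
The state is a dict: "time": time; "q": joint angles; "joint_vel": joint speeds; "joint_torque": joint torques, N m; "tool_pos": TCP position; "tcp_rot": TCP orientation; "wrist_force": force on the tool from outside, world axes, zero at the start; "torque": the same for the moment, N m; "width": opening from 0.0 (shut) to 1.0 (fully open); "grip_force": force on a finger pad.
Only numpy, scipy, OpenCV 4.12 (cv2) and the standard library are available. Lean on these libraries where they do the work, as an engineer would, in place of code of your own. Each camera call takes 0.05 s, during which the arm holds its last target. There are 200 camera calls.

## Task

Put the sample canisters away in the leaning stand: lower the middle-sized canister fully home into the large one that already sits there, then the smallest one fully home into the middle one, not letting go of either before it is down. Then swing the stand's keeper bar shut over the mouths, past its click and right up to its stop, without disturbing the tube racks and the bottle.

Things in the scene. Friction and masses are not known exactly. Their poses are not given: they have to be found in the camera images.
- cradle: grey fixed plate, 155 x 100 mm, leaning 30 degrees, with a 30 mm tall, 95 mm wide collar holding the large canister. Origin: centre of the collar's floor, 57 mm above the bench. z: the collar's axis, up and leaning 30 degrees to the stand's front, roughly towards the robot; y: level, to the left seen from the robot; x: up along the plate, away from the robot.
- large: open-topped plain steel canister, round and straight-sided, 84 mm outside diameter, 70 mm tall, wall 3 mm, floor 5 mm thick; origin at the centre of its underside, z along its axis towards the mouth. It already stands loose in the collar, leaning 30 degrees.
- medium: open-topped plain steel canister, round and straight-sided, 66 mm outside diameter, 105 mm tall, wall 3 mm, floor 5 mm thick; origin at the centre of its underside, z along its axis towards the mouth. It stands upright on the bench. Home in the large one its underside rests on that one's floor (5 mm above the large one's origin) and its rim stands about 40 mm out; radial play about 6 mm.
- small: open-topped plain steel canister, round and straight-sided, 50 mm outside diameter, 135 mm tall, wall 3 mm, floor 5 mm thick; origin at the centre of its underside, z along its axis towards the mouth. It stands upright on the bench. Home in the middle one its underside is 5 mm above the middle one's origin and its rim stands about 35 mm out of it; radial play about 5 mm.
- keeper (a joint): keeper bar's angle about its post (axis along the cradle's z): 0 = shut on its stop, the bar pointing along the cradle's -x across the mouths; grows as it opens towards the cradle's +y, at most 1.9 rad; starts at about 1.6. Friction keeps it where it is left; it clicks past a sprung ball at about 0.25 rad (some 2 N at the knob), which then draws it shut.
- keeper_knob (a point): mid-height of the upright black knob at the bar's free end, 150 mm from the hinge axis: 16 mm diameter, axis along the cradle's z, free from 14 mm below to 16 mm above this point. The bar, a steel rod of 14 mm diameter, has its centre line 21 mm below this point; shut, it passes 8 mm above the nested smallest canister's rim.
- keeper_hinge (a point): point on the keeper's hinge axis at the height of the bar's centre line (cradle x = 85, y = 0, z = 160 mm), on top of a steel post of 9 mm radius that rises from the plate; a small bracket with the brass click ball sits below the bar at cradle x = 46 to 90 mm, up to z = 156 mm.
- green_rack: bystander: green block 96 x 180 mm (x, y) and 42 mm tall full of sample tubes, 109 mm tall in all; origin at the centre of its underside.
- orange_rack: bystander: orange block 75 x 96 mm and 42 mm tall with sample tubes, 109 mm tall in all; origin at the centre of its underside.
- wash_bottle: bystander: white plastic bottle, 64 mm diameter, 160 mm tall; origin at the centre of its underside.
Mind the look-alikes: they are no part of the job. Leave any purple look-alike of the large alone. Leave any green look-alike of the medium alone.

How it is judged:
By the outcome, as a careful person would: the job done as asked, in the order asked, and still so for the second after the job is handed in, with the robot touching nothing.
It also fails if it takes over 72 s, if anything falls off the work surface, if the arm or the gripper's body presses on something with over 40 N, if the wrist force passes 120 N, or if a joint passes its speed limit or range.

## Working session

There is one attempt and no reset: what is moved stays moved. The work goes in short steps, Python scripts to look and compute and a tool call to move; the robot and the scene stay as the last step left them, time stands still between calls to the robot, and variables do not carry over. Pictures are saved under pics/ and viewed, at most 11 in all, crops included, and the job is handed in when it is done.

Besides the shell and the picture viewer there is one more tool, called in YAML: its name, and indented under it one key for each argument. drive_tool: Moves the arm, as the interface text tells. Shift numbers are shares of 0.5 m and turn numbers shares of 180 degrees, none past 1 either way. Its arguments: {"type":"object","properties":{"claw":{"type":"array","items":{"type":"number"}},"slide":{"type":"array","items":{"type":"array","items":{"type":"number"}}},"yaw":{"type":"array","items":{"type":"number"}},"newtons":{"type":"number"}},"required":["claw","slide","yaw"]}

```bash
ls; mkdir -p pics; cat > h.py <<'E'
import numpy as np, cv2
from workcell import bot
def cam(n):
    c=bot.read_camera(n); return c
def pts(c):
    d=c["depth"]; h,w=d.shape; v,u=np.mgrid[:h,:w].astype(float)
    K=np.array(c["mtx"]); x=(u-K[0,2])/K[0,0]*d; y=(v-K[1,2])/K[1,1]*d
    P=np.stack([x,-y,-d],-1)
    return P@np.array(c["rotation"]).T+np.array(c["eye"])
def save(c,n): cv2.imwrite("pics/"+n+".png",c["color"][...,::-1])
E
python3 - <<'E'
from h import *
for n in ("scene","top","wrist"):
    c=cam(n); np.savez(f"{n}0.npz",**{k:np.array(v) for k,v in c.items()}); save(c,n+"0"); print(n,c["eye"],c["rotation"],c["mtx"],list(c))
print(bot.read_state())
print([a for a in dir(bot) if a[0]!='_'])
E
```

```text
pics
scene [1.43267001 0.02863426 0.976191  ] [0.62187297 0.63757562 1.47676578] [[506.57423915   0.         287.95302537]
 [  0.         506.57423915 210.69226958]
 [  0.           0.           1.        ]] ['color', 'depth', 'mtx', 'eye', 'rotation']
top [ 0.39134627 -0.01671385  1.18491281] [ 0.16820243 -0.14465434 -1.59048924] [[440.90480504   0.         279.76079134]
 [  0.         440.90480504 200.21704526]
 [  0.           0.           1.        ]] ['color', 'depth', 'mtx', 'eye', 'rotation']
wrist [0.1489782  0.66132869 0.37213559] [-0.25292146 -0.17929847  1.23196107] [[342.52632605   0.         275.23448305]
 [  0.         342.52632605 211.12395392]
 [  0.           0.           1.        ]] ['color', 'depth', 'mtx', 'eye', 'rotation']
{'time': 0.15, 'q': array([ 1.20408434e+00,  2.64584845e-01,  1.60508292e+00,  1.64613357e-05,
        1.27370456e+00, -3.68633793e-02]), 'joint_vel': array([ 0.0014859 , -0.0025853 , -0.00447349, -0.00198158,  0.00157881,
       -0.00055134]), 'joint_torque': array([ 1.05081126e-03, -5.15908921e+01, -3.67959881e+01,  8.55345729e-05,
        8.17942520e-03, -1.94084339e-05]), 'tool_pos': array([0.21851115, 0.63836748, 0.40363234]), 'tcp_rot': array([-5.15725534e-01, -3.09859424e+00,  2.73351195e-03]), 'wrist_force': array([-0.00835123,  0.5733728 , -0.03214863]), 'torque': array([ 0.03856407, -0.06080418, -0.01337286]), 'grip_force': 0.0, 'width': 1.00241514691012}
['MotionError', 'finish_job', 'read_camera', 'read_state', 'tip_reach']
```

View pics/scene0.png

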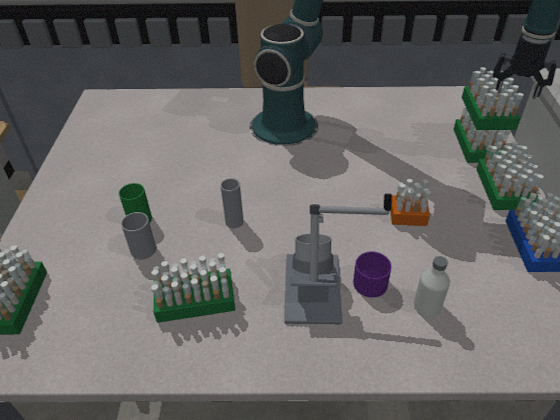

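View pics/top0.png

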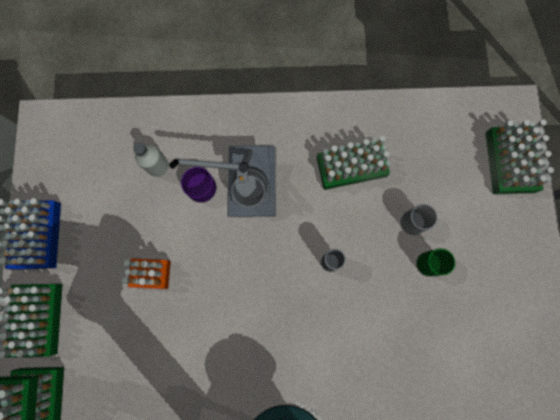

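The scene picture shows four candidates:
- **Medium:** the grey canister at (140,236).
- **Small:** the slim grey canister at (232,203).
- **Look-alikes:** the green one at (134,203) and the purple one at (372,274). I'll leave both alone.

The stand is at (313,275) with the bar open to a knob at (388,202). In the top view, the medium is at (420,220), the small at (333,260) and the stand at (250,182). Next I'll measure these.

```bash
sed -i 's/np.array(c\["rotation"\]).T/Rotation.from_rotvec(c["rotation"]).as_matrix().T/; 1a from scipy.spatial.transform import Rotation\nfrom scipy.optimize import least_squares' h.py
python3 - <<'E'
from h import *
C={}
for n in("top","scene"):
    c=dict(np.load(n+"0.npz")); C[n]=(pts(c),c["color"].astype(int))
def circ(q):
    f=least_squares(lambda p:np.hypot(q[:,0]-p[0],q[:,1]-p[1])-p[2],[*q[:,:2].mean(0),.03],loss="soft_l1",f_scale=.002); return f.x.round(4)
def fit(n,box,zlo,zhi):
    P,_=C[n]; a,b,cc,d=box; q=P[b:d,a:cc].reshape(-1,3); q=q[(q[:,2]>zlo)&(q[:,2]<zhi)]
    print(n,box,len(q),circ(q) if len(q)>10 else None, q[:,2].max().round(4) if len(q) else None)
fit("top",(398,200,440,238),.095,.112); fit("top",(318,245,348,275),.12,.142)
fit("scene",(120,205,160,262),.03,.112); fit("scene",(215,172,248,232),.03,.142)
# stand: plate, bar
P,im=C["scene"]
q=P[290:320,290:338].reshape(-1,3); print("plate back",q.min(0),q.max(0))
for n,uv in(("scene",[(388,202),(350,210),(330,210),(315,209),(313,283),(313,300),(290,300),(336,300),(295,270),(335,270)]),("top",[(174,163),(200,162),(230,165),(243,167),(235,150),(270,150),(232,213),(272,213)])):
    P,_=C[n]
    for u,v in uv: print(n,(u,v),P[v,u].round(4))
for n,b in(("scene",(285,195,345,320)),("top",(165,140,280,220))):
    a,bb,cc,d=b; c=cv2.resize(dict(np.load(n+"0.npz"))["color"][bb:d,a:cc],None,fx=5 if n=="scene" else 6,fy=5 if n=="scene" else 6,interpolation=cv2.INTER_CUBIC); 
    globals()[n]=c
h=max(scene.shape[0],top.shape[0]); 
f=lambda c:np.pad(c,((0,h-c.shape[0]),(0,0),(0,0)))
o=np.hstack([f(scene),f(top)]); print(o.shape); s=min(800/o.shape[1],600/h); cv2.imwrite("pics/stand.png",cv2.resize(o,None,fx=s,fy=s)[...,::-1])
E
```

```text
top (398, 200, 440, 238) 139 [ 0.5582 -0.3563  0.0312] 0.1084
top (318, 245, 348, 275) 102 [ 0.4577 -0.1292  0.0233] 0.1375
scene (120, 205, 160, 262) 1201 [ 0.5583 -0.3585  0.0326] 0.1096
scene (215, 172, 248, 232) 757 [ 0.4593 -0.1312  0.0234] 0.14
plate back [0.6963244  0.02216569 0.00631141] [1.43267001 0.13291724 0.976191  ]
scene (388, 202) [0.6699 0.2249 0.2675]
scene (350, 210) [0.6721 0.1483 0.2473]
scene (330, 210) [0.6688 0.1072 0.2444]
scene (315, 209) [0.6652 0.076  0.2441]
scene (313, 283) [0.7557 0.0722 0.111 ]
scene (313, 300) [0.7325 0.0753 0.0184]
scene (290, 300) [0.7302 0.0222 0.0155]
scene (336, 300) [0.7283 0.1289 0.0124]
scene (295, 270) [0.6872 0.0341 0.0716]
scene (335, 270) [0.6374 0.1324 0.0108]
top (174, 163) [0.6614 0.2194 0.2783]
top (200, 162) [0.6715 0.1698 0.2465]
top (230, 165) [0.6635 0.1036 0.2439]
top (243, 167) [0.6582 0.0748 0.2433]
top (235, 150) [0.7452 0.1091 0.0987]
top (270, 150) [0.7704 0.0218 0.0125]
top (232, 213) [0.596  0.1281 0.0108]
top (272, 213) [0.5935 0.0199 0.0084]
(625, 990, 3)
```

View pics/stand.png

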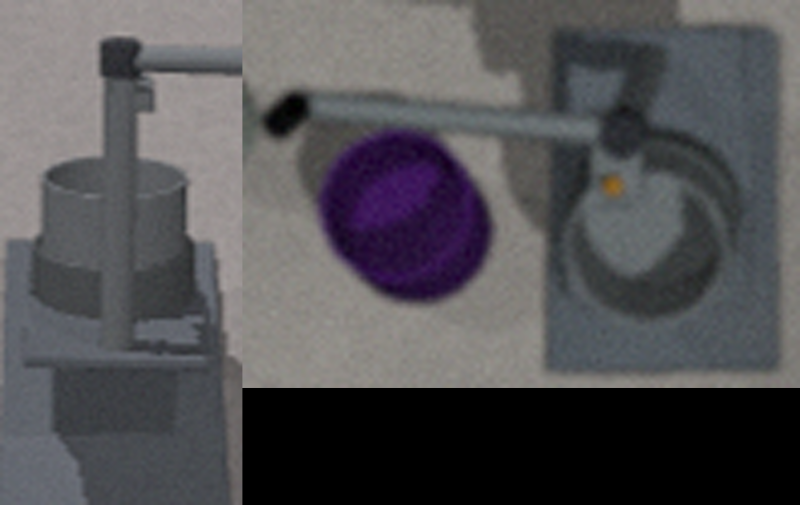

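```bash
cat > fit.py <<'E'
from h import *
q=[]
for n in("top","scene"):
    c=dict(np.load(n+"0.npz")); P=pts(c).reshape(-1,3)
    m=(np.hypot(P[:,0]-.66,P[:,1]-.0745)<.16)&(P[:,2]>.03)&(P[:,1]<.14)&(P[:,1]>.0); q.append(P[m])
q=np.vstack(q)
def frame(p):
    a=p[2]; Rz=Rotation.from_euler("z",a).as_matrix()
    R=Rz@np.array([[np.cos(np.pi/6),0,-.5],[0,1,0],[.5,0,np.cos(np.pi/6)]]); return R
def res(p):
    L=(q-np.array([p[0],p[1],.057]))@frame(p); r=np.hypot(L[:,0],L[:,1]); rp=np.hypot(L[:,0]-.085,L[:,1])
    z=L[:,2]
    big=np.full(len(q),.01)
    c1=np.where((z>.03)&(z<.07),np.minimum(abs(r-.042),abs(r-.039)),big)
    c2=np.where((z>0)&(z<.03),abs(r-.0475),big)
    c3=np.where((z>0)&(z<.15),abs(rp-.009),big)
    c4=np.where((z<.02)&(z>-.02),abs(z-0),big)*0+big
    return np.minimum.reduce([c1,c2,c3,c4])
best=None
for x in(.65,.66,.67,.68):
  for y in(.068,.075,.082):
    for a in(-.2,-.1,0,.1,.2):
        f=least_squares(res,[x,y,a],diff_step=1e-4,loss="cauchy",f_scale=.003)
        if best is None or f.cost<best.cost: best=f
p=best.x; r=res(p); print(p,best.cost,len(q),(r<.003).sum(),(r<.0099).sum())
R=frame(p);o=np.array([p[0],p[1],.057])
print("hinge",o+R@[.085,0,.16],"ez",R[:,2],"rimL",o+R@[0,0,.07])
for n in("top","scene"):
    c=dict(np.load(n+"0.npz")); P=pts(c); L=(P-o)@R; C=c["color"].astype(int)
    k=(abs(L[...,2]-.181)<.025)&(np.hypot(L[...,0]-.085,L[...,1])>.13)&(np.hypot(L[...,0]-.085,L[...,1])<.17)&(C.sum(-1)<150)
    m=L[k]; print(n,k.sum(),m.mean(0), "theta",np.arctan2(m[:,1].mean(),.085-m[:,0].mean()))
    b=(abs(L[...,2]-.16)<.012)&(L[...,1]>.03)&(L[...,1]<.12)&(abs(L[...,0]-.085)<.04); m=L[b]; print("bar",len(m),np.polyfit(m[:,1],m[:,0],1),m[:,2].max())
    b=(L[...,0]>.03)&(L[...,0]<.072)&(abs(L[...,1])<.03)&(L[...,2]>.1); m=L[b]; print("bracket",len(m),m.min(0) if len(m) else 0,m.max(0) if len(m) else 0)
E
python3 fit.py
```

```text
[ 0.66664919  0.07464531 -0.02139698] 0.03456497419952785 5250 2113 2607
hinge [0.66026281 0.07478198 0.23806406] ez [-0.49988555  0.01069767  0.8660254 ] rimL [0.6316572  0.07539414 0.11762178]
top 53 [0.10119297 0.14691893 0.18903857] theta 1.680570316190118
bar 253 [0.09681673 0.08527004] 0.16951734407053629
bracket 101 [ 0.04546594 -0.00529647  0.13285057] [0.07070965 0.01749137 0.15624731]
scene 107 [0.10595128 0.1484695  0.1823675 ] theta 1.7109857421210188
bar 288 [0.09204556 0.09053926] 0.16913909691283707
bracket 9 [0.04790296 0.01096211 0.14128497] [0.07063148 0.01739403 0.14442992]
```

```bash
python3 - <<'E'
from h import *
c=dict(np.load("wrist0.npz")); P=pts(c); s=np.array([0.21851115,0.63836748,0.40363234]); R=Rotation.from_rotvec([-5.15725534e-01,-3.09859424,2.73e-3]).as_matrix()
L=(P-s)@R; d=c["depth"]; m=(d>0)&(d<.25)
print(m.sum()); 
if m.sum():
    q=L[m]; print(q.min(0),q.max(0))
    for sgn in(1,-1):
        k=q[(sgn*q[:,1]>.02)]; print(sgn,len(k),k.min(0) if len(k) else 0,k.max(0) if len(k) else 0)
    for z in np.arange(.05,.19,.01):
        k=q[abs(q[:,2]-z)<.005]
        if len(k):print(z.round(2),len(k),k.min(0).round(3),k.max(0).round(3))
print((Rotation.from_rotvec(c["rotation"]).as_matrix().T@R).round(3), (R.T@(c["eye"]-s)).round(4))
# scene view fingers, gripper
c=dict(np.load("scene0.npz")); P=pts(c); L=(P-s)@R
m=(abs(L[...,0])<.05)&(abs(L[...,1])<.08)&(L[...,2]>.03)&(L[...,2]<.2)
print("scene",m.sum())
for z in np.arange(.05,.19,.01):
    k=L[m&(abs(L[...,2]-z)<.005)]
    if len(k):print(z.round(2),len(k),k.min(0).round(3),k.max(0).round(3))
E
```

```text
99517
[-0.01486912 -0.11372676  0.07872762] [0.13012896 0.07411174 0.24647742]
1 18532 [-0.01237093  0.02000182  0.08107951] [0.06435678 0.07411174 0.24616859]
-1 58583 [-0.01486912 -0.11372676  0.08115998] [ 0.13012896 -0.02000149  0.24479317]
0.08 2323 [ 0.014 -0.033  0.079] [0.021 0.031 0.085]
0.09 11641 [ 0.003 -0.064  0.085] [0.019 0.064 0.095]
0.1 9189 [-0.008 -0.073  0.095] [0.018 0.072 0.105]
0.11 11735 [-0.013 -0.075  0.105] [0.015 0.074 0.115]
0.12 2116 [ 0.001 -0.072  0.115] [0.014 0.069 0.125]
0.13 1977 [-0.011 -0.057  0.125] [0.012 0.056 0.135]
0.14 2002 [-0.012 -0.057  0.135] [0.012 0.056 0.145]
0.15 1537 [-0.012 -0.057  0.145] [0.012 0.056 0.155]
0.16 500 [-0.012 -0.05   0.155] [0.011 0.053 0.162]
0.17 4872 [-0.003 -0.099  0.173] [0.112 0.021 0.175]
0.18 12659 [-0.003 -0.1    0.175] [0.114 0.022 0.185]
0.19 13054 [ 0.001 -0.108  0.185] [0.117 0.02  0.195]
[[ 0.     1.    -0.001]
 [ 0.958  0.     0.287]
 [ 0.287 -0.001 -0.958]] [ 0.0732 -0.0007  0.0315]
scene 1826
0.05 83 [-0.031 -0.07   0.045] [0.013 0.064 0.055]
0.06 247 [-0.021 -0.071  0.055] [0.014 0.066 0.065]
0.07 194 [-0.024 -0.072  0.065] [0.013 0.068 0.075]
0.08 144 [-0.024 -0.073  0.075] [0.012 0.069 0.085]
0.09 188 [-0.021 -0.075  0.085] [0.018 0.07  0.095]
0.1 133 [-0.019 -0.076  0.095] [0.019 0.072 0.105]
0.11 115 [-0.019 -0.076  0.105] [0.011 0.071 0.115]
0.12 34 [-0.013 -0.058  0.115] [0.012 0.058 0.125]
0.13 44 [-0.016 -0.058  0.125] [0.013 0.053 0.135]
0.14 43 [-0.015 -0.058  0.136] [0.012 0.054 0.145]
0.15 34 [-0.014 -0.058  0.145] [0.005 0.054 0.155]
0.16 4 [-0.008 -0.05   0.157] [-0.003  0.045  0.158]
0.17 83 [-0.007 -0.08   0.167] [0.049 0.019 0.175]
0.18 125 [-0.007 -0.08   0.175] [0.049 0.018 0.185]
0.19 146 [-0.005 -0.08   0.185] [0.05  0.02  0.195]
```

View pics/wrist0.png

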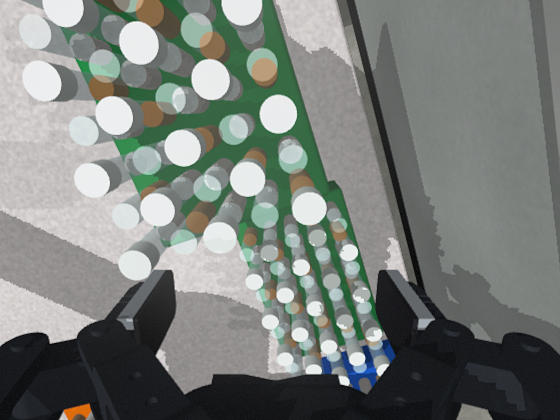

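drive_tool:
  claw: [85, 85, 85, 85, 85, 85, 85, 85]
  slide:
    - [0.44, -0.56, 0]
    - [0.44, -0.56, 0]
    - [0.44, -0.56, 0]
    - [0.44, -0.56, 0]
    - [0.44, -0.56, 0]
    - [0.44, -0.56, 0]
    - [0.44, -0.56, 0]
    - [0.44, -0.56, 0]
  yaw: [0.098, 0.098, 0.098, 0.098, 0.098, 0.098, 0.098, 0.098]

```text
time: 0.82
tool_pos: [0.4252, 0.3747, 0.4045]
tcp_rot: [-0.034, -3.141, 0.0]
wrist_force: [1.2, 0.6, 0.8]
width: 0.996
grip_force: 0.0
```

drive_tool:
  claw: [85, 85, 85, 85, 85, 85, 85, 85]
  slide:
    - [0.16, -0.64, 0]
    - [0.16, -0.64, 0]
    - [0.16, -0.64, 0]
    - [0.16, -0.64, 0]
    - [0.16, -0.64, 0]
    - [0.16, -0.64, 0]
    - [0.16, -0.64, 0]
    - [0.16, -0.64, 0]
  yaw: [0, 0, 0, 0, 0, 0, 0, 0]

```text
time: 1.48
tool_pos: [0.5044, 0.0542, 0.4046]
tcp_rot: [0.035, 3.141, -0.0]
wrist_force: [0.4, -0.2, -0.3]
width: 0.997
grip_force: 0.0
```

drive_tool:
  claw: [85, 85, 85, 85, 85, 85, 85, 85]
  slide:
    - [0.07, -0.64, 0]
    - [0.07, -0.64, 0]
    - [0.07, -0.64, 0]
    - [0.07, -0.64, 0]
    - [0.07, -0.64, 0]
    - [0.07, -0.64, 0]
    - [0.07, -0.64, 0]
    - [0.07, -0.64, 0]
  yaw: [0, 0, 0, 0, 0, 0, 0, 0]

```text
time: 2.15
tool_pos: [0.5392, -0.2668, 0.4044]
tcp_rot: [-0.037, -3.141, 0.001]
wrist_force: [1.1, 0.1, -0.3]
width: 0.995
grip_force: 0.0
```

drive_tool:
  claw: [85, 85, 85, 85, 85]
  slide:
    - [0.022, -0.18, 0]
    - [0.022, -0.18, 0]
    - [0.022, -0.18, 0]
    - [0.022, -0.18, 0]
    - [0.022, -0.18, 0]
  yaw: [0, 0, 0, 0, 0]

```text
time: 2.57
tool_pos: [0.5503, -0.3536, 0.4038]
tcp_rot: [-0.037, -3.14, -0.003]
wrist_force: [-0.8, 0.7, -0.4]
width: 0.996
grip_force: 0.0
```

```bash
python3 - <<'E'
from h import *
c=cam("wrist"); save(c,"w1"); P=pts(c); s=bot.read_state(); print(s["tool_pos"],s["wrist_force"])
q=P.reshape(-1,3); g=c["color"].reshape(-1,3).astype(int); nongreen=abs(g[:,1]-g[:,0])<25
m=(abs(q[:,2]-.105)<.004)&(np.hypot(q[:,0]-.558,q[:,1]+.357)<.05)&nongreen; k=q[m]
f=least_squares(lambda p:np.hypot(k[:,0]-p[0],k[:,1]-p[1])-.0325,[.558,-.357],loss="soft_l1",f_scale=.001); print(len(k),f.x,k.min(0),k.max(0))
g2=(g[:,1]-g[:,0]>30)&(abs(q[:,2]-.105)<.01); k=q[g2]; print("green",len(k),k.min(0),k.max(0))
E
```

```text
[ 0.55034907 -0.35264845  0.40405779] [0.85608511 0.50126114 0.61196607]
967 [ 0.55780573 -0.35837473] [ 0.52534369 -0.39097215  0.10103432] [ 0.59044913 -0.32588954  0.10611202]
green 1152 [ 0.41381365 -0.42423318  0.09548984] [ 0.72008931 -0.25018063  0.1064478 ]
```

View pics/w1.png

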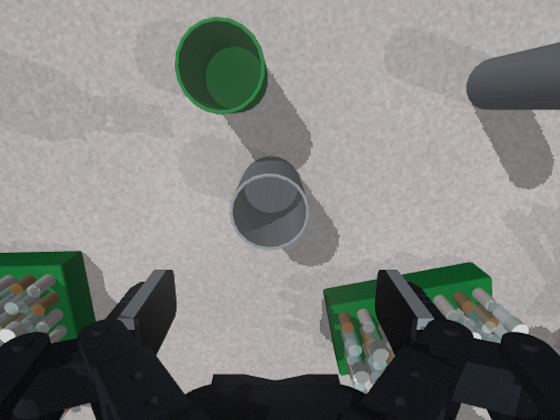

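drive_tool:
  claw: [85, 85, 85, 85, 85, 85]
  slide:
    - [0, -0.01, -0.07]
    - [0, -0.01, -0.14]
    - [0, -0.01, -0.21]
    - [0, -0.01, -0.27]
    - [0, -0.01, -0.292]
    - [0, -0.01, -0.292]
  yaw: [0, 0, 0, 0, 0, 0]

```text
time: 3.12
tool_pos: [0.5492, -0.3556, 0.2547]
tcp_rot: [-0.031, -3.135, -0.008]
wrist_force: [-0.9, 1.0, 0.5]
width: 0.998
grip_force: 0.0
```

drive_tool:
  claw: [60, 60, 60, 60, 60, 60]
  slide:
    - [0, 0, 0]
    - [0, 0, 0]
    - [0, 0, 0]
    - [0, 0, 0]
    - [0, 0, 0]
    - [0, 0, 0]
  yaw: [0, 0, 0, 0, 0, 0]
  newtons: 50

```text
time: 3.62
tool_pos: [0.5518, -0.3591, 0.262]
tcp_rot: [0.035, 3.137, -0.004]
wrist_force: [0.6, 1.6, 7.1]
width: 0.735
grip_force: 55.4
```

drive_tool:
  claw: [60, 60, 60, 60, 60, 60, 60]
  slide:
    - [0, 0, 0.04]
    - [0, 0, 0.08]
    - [0.02, 0.06, 0.12]
    - [0.04, 0.12, 0.12]
    - [0.04, 0.18, 0.12]
    - [0.04, 0.21, 0.12]
    - [0.04, 0.21, 0.12]
  yaw: [0, 0, 0, 0, 0, 0, 0]

```text
time: 4.2
tool_pos: [0.5704, -0.2505, 0.3188]
tcp_rot: [-0.03, -3.141, -0.002]
wrist_force: [0.2, 0.1, -2.0]
width: 0.74
grip_force: 55.4
```

```bash
cat >> h.py <<'E'
def toolR(s): return Rotation.from_rotvec(s["tcp_rot"]).as_matrix()
def axisfit(names,r,h,s,vert0=0.,top=None):
    """fit cylinder (held) tilt about tool y: rim centre (tool frame) + tilt. returns x,y,z,tilt deg"""
    R=toolR(s); Q=[]
    for n in names:
        c=cam(n); P=pts(c); C=c["color"].astype(int); L=((P-s["tool_pos"])@R).reshape(-1,3); C=C.reshape(-1,3)
        m=(abs(L[:,0])<.13)&(abs(L[:,1])<r+.006)&(L[:,2]>.14)&(L[:,2]<.30)&(P.reshape(-1,3)[:,2]>.012)&(C.max(-1)-C.min(-1)<30)&(C.sum(-1)>120); Q.append(L[m])
    Q=np.vstack(Q)
    def res(p):
        # axis point = rim centre p[:3], axis dir towards bottom
        a=np.array([-np.sin(p[3]),0,np.cos(p[3])]); d=Q-p[:3]; t=d@a; rr=np.linalg.norm(d-t[:,None]*a,axis=1)
        side=np.hypot(rr-r,np.clip(-t,0,1)+np.clip(t-h,0,1)); ins=np.hypot(rr-(r-.003),np.clip(-t,0,1)+np.clip(t-h,0,1))
        bot_=np.hypot(t-h+.005,np.clip(rr-r,0,1))
        return np.minimum(np.minimum.reduce([side,ins,bot_]),.012)
    best=None
    for t0 in np.radians([-10,0,10,20,30,40]):
        f=least_squares(res,[-.007,0,.153,t0],diff_step=1e-4,loss="soft_l1",f_scale=.002)
        if best is None or f.cost<best.cost: best=f
    p=best.x; rs=res(p); return np.r_[p[:3].round(4),np.degrees(p[3]).round(1)],len(Q),(rs<.003).sum()
E
python3 - <<'E'
from h import *
s=bot.read_state(); print(s["tool_pos"],s["wrist_force"],s["grip_force"])
print(axisfit(["scene"],.033,.105,s)); print(axisfit(["wrist"],.033,.105,s)); print(axisfit(["wrist","scene"],.033,.105,s)); save(cam("wrist"),"w2")
E
```

```text
[ 0.57036479 -0.25054676  0.31883148] [ 0.19458186  0.11839248 -2.01823075] 55.41323582874611
(array([-8.000e-03,  1.000e-04,  1.512e-01, -1.300e+00]), 1461, np.int64(1250))
(array([-0.0061, -0.0019,  0.157 , -0.3   ]), 23187, np.int64(21812))
(array([-0.0062, -0.0031,  0.1569, -0.2   ]), 24580, np.int64(23053))
```

View pics/w2.png

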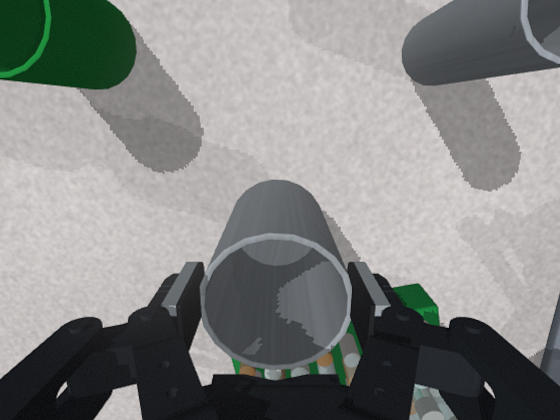

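drive_tool:
  claw: [60, 60, 60, 60, 60]
  slide:
    - [0, 0, -0.05]
    - [0, 0, -0.09]
    - [0, 0, -0.11]
    - [0, 0, -0.122]
    - [0, 0, -0.122]
  yaw: [0, 0, 0, 0, 0]
  newtons: 30

```text
time: 4.87
tool_pos: [0.5713, -0.2541, 0.2625]
tcp_rot: [0.037, 3.14, 0.002]
wrist_force: [-8.4, 7.0, 21.6]
width: 0.733
grip_force: 58.1
```

drive_tool:
  claw: [60, 60, 60, 60, 60, 60, 60, 60]
  slide:
    - [-0.018, 0, 0.004]
    - [-0.036, 0, 0.007]
    - [-0.054, 0, 0.008]
    - [-0.072, 0, 0.009]
    - [-0.09, 0, 0.008]
    - [-0.109, 0, 0.005]
    - [-0.12, 0, 0.003]
    - [-0.126, 0, 0.001]
  yaw: [0, 0, 0, 0, 0, 0, 0, 0]
  newtons: 30

```text
time: 5.53
tool_pos: [0.5092, -0.2542, 0.2621]
tcp_rot: [0.037, 3.132, -0.003]
wrist_force: [5.0, 4.3, 18.3]
width: 0.737
grip_force: 55.7
```

```bash
python3 - <<'E'
from h import *
s=bot.read_state(); print(s["tool_pos"],s["wrist_force"],s["grip_force"])
print(axisfit(["scene"],.033,.105,s)); print(axisfit(["wrist"],.033,.105,s))
E
```

```text
[ 0.50915051 -0.2541769   0.26213544] [ 4.9937229   4.25017189 18.28256879] 55.68536419887096
(array([-7.100e-03,  3.000e-04,  1.449e-01,  1.300e+00]), 1104, np.int64(1071))
(array([-5.300e-03, -1.000e-04,  1.438e-01,  1.700e+00]), 20550, np.int64(19654))
```

drive_tool:
  claw: [60, 60, 60, 60, 60, 60, 60, 60]
  slide:
    - [0, 0, 0.08]
    - [0, 0, 0.16]
    - [0, 0, 0.24]
    - [0.03, 0.02, 0.3]
    - [0.08, 0.06, 0.34]
    - [0.14, 0.1, 0.36]
    - [0.2, 0.14, 0.36]
    - [0.26, 0.18, 0.36]
  yaw: [0, 0, 0, 0, 0, 0, 0, 0]
  newtons: 50

```text
time: 6.3
tool_pos: [0.6379, -0.1631, 0.4388]
tcp_rot: [0.036, 3.141, -0.001]
wrist_force: [0.7, -1.1, -2.6]
width: 0.733
grip_force: 56.8
```

drive_tool:
  claw: [60, 60, 60, 60, 60, 60, 60, 60]
  slide:
    - [0.06, 0.03, 0]
    - [0.12, 0.06, 0]
    - [0.18, 0.09, 0]
    - [0.24, 0.12, 0]
    - [0.3, 0.15, 0]
    - [0.33, 0.2, 0]
    - [0.33, 0.27, 0]
    - [0.33, 0.34, 0]
  yaw: [0, 0, 0, 0, 0, 0, 0, 0]

```text
time: 6.97
tool_pos: [0.8029, 0.0063, 0.4349]
tcp_rot: [-0.037, -3.137, 0.001]
wrist_force: [0.7, -0.1, -1.8]
width: 0.732
grip_force: 56.9
```

```bash
python3 - <<'E'
from h import *
s=bot.read_state(); print(s["tool_pos"],s["tcp_rot"],s["wrist_force"],s["grip_force"],s["width"])
print(axisfit(["scene"],.033,.105,s)); print(axisfit(["wrist"],.033,.105,s))
E
```

```text
[0.802881   0.00629028 0.4348727 ] [-3.72546326e-02 -3.13697922e+00  7.19848609e-04] [ 0.74703806 -0.08010854 -1.81030798] 56.90412261988968 0.7323819904710825
(array([-0.0066, -0.    ,  0.1513,  0.9   ]), 1973, np.int64(1916))
(array([-0.0051,  0.0093,  0.1562,  1.3   ]), 22311, np.int64(21347))
```

drive_tool:
  claw: [60, 60, 60, 60, 60, 60, 60]
  slide:
    - [0, 0.07, 0]
    - [0, 0.12, -0.03]
    - [0, 0.136, -0.07]
    - [0, 0.136, -0.11]
    - [-0.04, 0.136, -0.11]
    - [-0.07, 0.136, -0.11]
    - [-0.07, 0.136, -0.11]
  yaw: [0, 0, 0, 0, 0, 0, 0]

```text
time: 7.65
tool_pos: [0.7651, 0.0738, 0.3805]
tcp_rot: [-0.034, -3.136, 0.001]
wrist_force: [-0.4, -0.8, -1.9]
width: 0.734
grip_force: 56.8
```

```bash
python3 - <<'E'
from h import *
s=bot.read_state(); print(s["tool_pos"],s["wrist_force"])
c=cam("scene"); cv2.imwrite("pics/s2.png",cv2.resize(c["color"][120:330,220:420],None,fx=2.8,fy=2.8)[...,::-1])
E
```

```text
[0.76512491 0.07379844 0.38052666] [-0.39941663 -0.79445792 -1.916369  ]
```

View pics/s2.png

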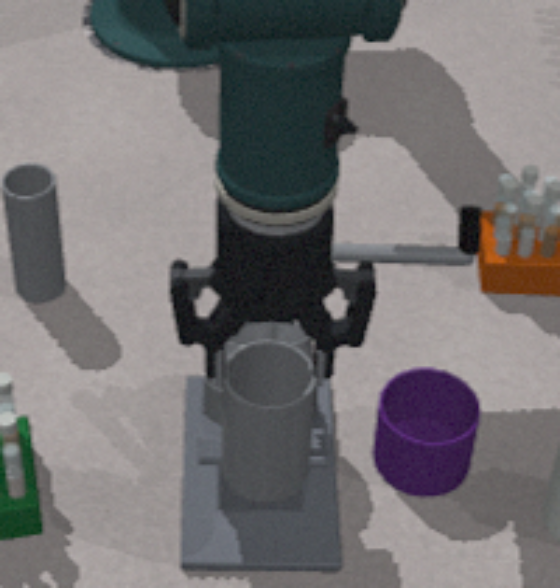

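drive_tool:
  claw: [60, 60, 60, 60, 60, 60, 60, 60]
  slide:
    - [-0.013, 0, 0.004]
    - [-0.026, 0, 0.008]
    - [-0.039, 0, 0.01]
    - [-0.052, 0, 0.011]
    - [-0.065, 0, 0.011]
    - [-0.078, 0, 0.01]
    - [-0.091, 0, 0.009]
    - [-0.104, 0, 0.008]
  yaw: [0, 0, 0, 0, 0, 0, 0, 0]

```text
time: 8.37
tool_pos: [0.7153, 0.0746, 0.3888]
tcp_rot: [0.034, 3.138, 0.001]
wrist_force: [2.9, 0.0, 5.4]
width: 0.734
grip_force: 54.2
```

```bash
python3 - <<'E'
from h import *
s=bot.read_state(); print(s["tool_pos"],s["wrist_force"])
print(axisfit(["scene"],.033,.105,s)); print(axisfit(["wrist"],.033,.105,s))
E
```

```text
[0.7152894  0.0746191  0.38884028] [2.90008087 0.01742738 5.35129293]
(array([-6.800e-03, -5.000e-04,  1.505e-01,  2.350e+01]), 2136, np.int64(1799))
(array([-4.600e-03, -5.000e-04,  1.556e-01,  2.490e+01]), 35628, np.int64(18757))
```

drive_tool:
  claw: [60, 60, 60, 60]
  slide:
    - [-0.012, 0, -0.001]
    - [-0.024, 0, -0.002]
    - [-0.034, 0, -0.003]
    - [-0.034, 0, -0.003]
  yaw: [0, 0, 0, 0]

```text
time: 8.8
tool_pos: [0.7012, 0.0745, 0.3875]
tcp_rot: [0.034, 3.128, 0.001]
wrist_force: [16.7, 0.1, 0.9]
width: 0.735
grip_force: 54.5
```

```bash
python3 - <<'E'
from h import *
s=bot.read_state(); print(s["tool_pos"],s["wrist_force"])
print(axisfit(["scene"],.033,.105,s)); print(axisfit(["wrist"],.033,.105,s))
E
```

```text
[0.70115652 0.07451795 0.3875265 ] [16.69448693  0.11065587  0.85048772]
(array([-5.300e-03, -7.000e-04,  1.474e-01,  2.990e+01]), 2251, np.int64(1741))
(array([-7.300e-03, -6.000e-04,  1.543e-01,  3.020e+01]), 33513, np.int64(18572))
```

drive_tool:
  claw: [60, 60, 60, 60, 60, 60, 60, 60]
  slide:
    - [0.04, 0, 0.01]
    - [0.05, 0, 0.07]
    - [0.05, -0.02, 0.14]
    - [0.04, -0.08, 0.19]
    - [0.02, -0.15, 0.22]
    - [-0.04, -0.2, 0.22]
    - [-0.12, -0.21, 0.22]
    - [-0.2, -0.21, 0.22]
  yaw: [0, 0, 0, 0, 0, 0, 0, 0]

```text
time: 9.57
tool_pos: [0.5962, -0.0324, 0.4924]
tcp_rot: [-0.039, -3.133, -0.0]
wrist_force: [-0.5, 0.4, -0.3]
width: 0.737
grip_force: 55.6
```

drive_tool:
  claw: [60, 60, 60, 60, 60, 60, 60]
  slide:
    - [-0.06, 0, 0]
    - [-0.1, 0.02, 0]
    - [-0.12, 0.06, 0]
    - [-0.12, 0.12, 0]
    - [-0.12, 0.18, 0]
    - [-0.12, 0.205, 0]
    - [-0.12, 0.205, 0]
  yaw: [0, 0, 0, 0, 0, 0, 0]

```text
time: 10.15
tool_pos: [0.5372, 0.0742, 0.4932]
tcp_rot: [-0.029, -3.135, -0.0]
wrist_force: [-0.2, -0.2, -1.6]
width: 0.736
grip_force: 55.6
```

```bash
python3 - <<'E'
from h import *
s=bot.read_state(); print(s["tool_pos"],s["wrist_force"])
print(axisfit(["scene"],.033,.105,s)); print(axisfit(["wrist"],.033,.105,s)); print(axisfit(["top"],.033,.105,s))
E
```

```text
[0.53715378 0.0741985  0.49321957] [-0.16851801 -0.15401478 -1.60797403]
(array([-7.800e-03, -8.000e-04,  1.496e-01,  2.680e+01]), 1720, np.int64(1565))
(array([-8.200e-03, -2.100e-03,  1.542e-01,  2.710e+01]), 19348, np.int64(18351))
(array([-5.20e-03,  3.00e-04,  1.48e-01,  2.72e+01]), 41, np.int64(41))
```

drive_tool:
  claw: [60, 60, 60, 60, 60, 60, 60, 60]
  slide:
    - [0.002, 0.004, -0.06]
    - [0.004, 0.004, -0.12]
    - [0.004, 0.004, -0.132]
    - [0.02, 0.004, -0.16]
    - [0.036, 0.004, -0.188]
    - [0.052, 0.004, -0.215]
    - [0.064, 0.004, -0.236]
    - [0.064, 0.004, -0.236]
  yaw: [0, 0, 0, 0, 0, 0, 0, 0]

```text
time: 10.97
tool_pos: [0.5708, 0.0733, 0.3749]
tcp_rot: [-0.036, -3.137, 0.001]
wrist_force: [-0.0, -0.1, -2.1]
width: 0.731
grip_force: 55.6
```

```bash
cat >> h.py <<'E'
O=np.array([.66665,.07465,.057]); RC=Rotation.from_euler("z",-.0214).as_matrix()@np.array([[np.cos(np.pi/6),0,-.5],[0,1,0],[.5,0,np.cos(np.pi/6)]])
def rep(r,h,names=("scene","wrist")):
    s=bot.read_state(); print(s["time"],s["tool_pos"].round(4),s["wrist_force"].round(1),round(s["grip_force"],1))
    for n in names:
        f=axisfit([n],r,h,s); p=f[0]; a=np.radians(p[3]); R=toolR(s)
        rim=s["tool_pos"]+R@p[:3]; b=rim+R@np.array([-np.sin(a),0,np.cos(a)])*h
        print(n,f,"cradle rim mm",((rim-O)@RC*1000).round(1),"bottom",((b-O)@RC*1000).round(1))
E
python3 -c "
from h import *
rep(.033,.105)"
```

```text
10.9667 [0.5708 0.0733 0.3749] [-0.  -0.1 -2.1] 55.6
scene (array([-7.800e-03, -8.000e-04,  1.496e-01,  2.670e+01]), 2250, np.int64(1065)) cradle rim mm [  7.3  -4.3 190. ] bottom [ 0.8 -4.5 85.2]
wrist (array([-7.600e-03, -3.000e-04,  1.532e-01,  2.710e+01]), 19355, np.int64(18354)) cradle rim mm [  5.3  -3.8 187. ] bottom [-0.5 -4.  82.2]
```

drive_tool:
  claw: [60, 60, 60, 60, 60, 60, 60, 60]
  slide:
    - [0.005, 0.007, -0.014]
    - [0.011, 0.007, -0.028]
    - [0.017, 0.007, -0.042]
    - [0.024, 0.007, -0.056]
    - [0.031, 0.007, -0.07]
    - [0.037, 0.007, -0.083]
    - [0.044, 0.007, -0.097]
    - [0.05, 0.007, -0.11]
  yaw: [0, 0, 0, 0, 0, 0, 0, 0]

```text
time: 11.73
tool_pos: [0.5959, 0.0775, 0.3217]
tcp_rot: [-0.034, -3.141, 0.0]
wrist_force: [0.2, 0.5, -1.9]
width: 0.732
grip_force: 55.6
```

```bash
python3 -c "
from h import *
rep(.033,.105)"
```

```text
11.7333 [0.5959 0.0775 0.3217] [ 0.2  0.5 -1.9] 55.6
scene (array([-1.880e-02, -6.000e-04,  1.753e-01,  4.300e+01]), 1727, np.int64(904)) cradle rim mm [ -0.4   0.7 103.5] bottom [23.2  0.7  1.2]
wrist (array([-7.400e-03, -7.000e-04,  1.559e-01,  2.700e+01]), 20116, np.int64(18328)) cradle rim mm [ -0.6   0.6 126. ] bottom [-6.1  0.6 21.2]
```

drive_tool:
  claw: [60, 60, 60, 60, 60, 60]
  slide:
    - [0.003, 0, -0.008]
    - [0.006, 0, -0.016]
    - [0.009, 0, -0.023]
    - [0.012, 0, -0.03]
    - [0.014, 0, -0.036]
    - [0.014, 0, -0.036]
  yaw: [0, 0, 0, 0, 0, 0]

```text
time: 12.33
tool_pos: [0.601, 0.0776, 0.3049]
tcp_rot: [-0.034, -3.135, 0.0]
wrist_force: [-8.8, 0.1, 8.8]
width: 0.733
grip_force: 57.2
```

```bash
python3 -c "
from h import *
rep(.033,.105,['wrist'])"
```

```text
12.3333 [0.601  0.0776 0.3049] [-8.8  0.1  8.8] 57.2
wrist (array([-7.400e-03, -6.000e-04,  1.543e-01,  2.910e+01]), 21059, np.int64(18380)) cradle rim mm [ -4.6   0.9 110.6] bottom [-6.9  0.8  5.7]
```

drive_tool:
  claw: [60, 60, 60, 60]
  slide:
    - [0.001, 0, -0.004]
    - [0.002, 0, -0.008]
    - [0.002, 0, -0.008]
    - [0.002, 0, -0.008]
  yaw: [0, 0, 0, 0]

```text
time: 12.72
tool_pos: [0.6007, 0.0775, 0.3038]
tcp_rot: [-0.034, -3.132, 0.001]
wrist_force: [-21.3, -1.7, 24.0]
width: 0.735
grip_force: 58.9
```

```bash
python3 -c "
from h import *
rep(.033,.105,['wrist'])
c=cam('wrist'); save(c,'w3')"
```

```text
12.7167 [0.6007 0.0775 0.3038] [-21.3  -1.7  24. ] 58.9
wrist (array([-7.300e-03, -6.000e-04,  1.542e-01,  3.000e+01]), 21036, np.int64(18426)) cradle rim mm [ -5.9   0.8 110.2] bottom [-6.9  0.7  5.2]
```

View pics/w3.png

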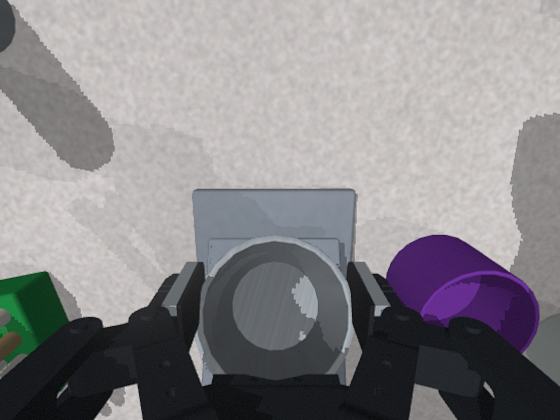

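drive_tool:
  claw: [60, 60, 64, 68, 72, 78, 85, 85]
  slide:
    - [-0.003, 0, 0.005]
    - [-0.003, 0, 0.005]
    - [-0.003, 0, 0.005]
    - [-0.003, 0, 0.005]
    - [-0.003, 0, 0.005]
    - [-0.003, 0, 0.005]
    - [-0.003, 0, 0.005]
    - [-0.003, 0, 0.005]
  yaw: [0, 0, 0, 0, 0, 0, 0, 0]

```text
time: 13.48
tool_pos: [0.6022, 0.0775, 0.3031]
tcp_rot: [0.035, 3.141, -0.0]
wrist_force: [-0.0, 0.4, -0.7]
width: 1.001
grip_force: 0.0
```

drive_tool:
  claw: [85, 85, 85, 85, 85, 85, 85, 85]
  slide:
    - [0, 0, 0]
    - [-0.01, 0, 0.02]
    - [-0.03, 0, 0.06]
    - [-0.06, 0, 0.11]
    - [-0.09, 0, 0.16]
    - [-0.13, 0, 0.22]
    - [-0.18, -0.03, 0.26]
    - [-0.22, -0.08, 0.28]
  yaw: [0, 0, 0, 0, 0, 0, 0, 0]

```text
time: 14.15
tool_pos: [0.4912, 0.0386, 0.4477]
tcp_rot: [0.03, 3.136, 0.002]
wrist_force: [0.7, -1.0, 0.6]
width: 0.999
grip_force: 0.0
```

```bash
cat > chk.py <<'E'
from h import *
import sys
r,h=float(sys.argv[1]),float(sys.argv[2]); zlo=float(sys.argv[3]); zhi=float(sys.argv[4])
for n in sys.argv[5:]:
    c=cam(n); P=pts(c); L=((P-O)@RC).reshape(-1,3); C=c["color"].reshape(-1,3).astype(int)
    m=(L[:,2]>zlo)&(L[:,2]<zhi)&(np.hypot(L[:,0],L[:,1])<r+.02)&(C.max(-1)-C.min(-1)<30)&(C.sum(-1)>100); q=L[m]
    if len(q)<20: print(n,len(q)); continue
    f=least_squares(lambda p:np.minimum(abs(np.hypot(q[:,0]-p[0]-p[2]*(q[:,2]-zlo),q[:,1]-p[1]-p[3]*(q[:,2]-zlo))-r+.0015),.006),[0,0,0,0],diff_step=1e-4)
    rr=np.hypot(q[:,0]-f.x[0]-f.x[2]*(q[:,2]-zlo),q[:,1]-f.x[1]-f.x[3]*(q[:,2]-zlo)); k=q[abs(rr-r+.0015)<.004]
    print(n,len(q),len(k),"centre",f.x.round(4),"z pct",np.percentile(k[:,2],[50,90,95,98,99.5]).round(4))
print(bot.read_state()["tool_pos"])
E
python3 chk.py .033 .105 .08 .135 scene wrist top
```

```text
scene 353 341 centre [-0.0049 -0.      0.0141  0.0075] z pct [0.0993 0.1101 0.1111 0.1116 0.1122]
wrist 1451 1451 centre [-0.0082 -0.0014  0.0383  0.0572] z pct [0.1082 0.1104 0.1108 0.111  0.1114]
top 2
[0.49102791 0.0366897  0.44568991]
```

drive_tool:
  claw: [85, 85, 85, 85, 85, 85, 85]
  slide:
    - [-0.02, -0.08, 0]
    - [-0.04, -0.16, 0]
    - [-0.06, -0.24, 0]
    - [-0.08, -0.32, -0.02]
    - [-0.08, -0.335, -0.06]
    - [-0.08, -0.335, -0.06]
    - [-0.08, -0.335, -0.06]
  yaw: [0, 0, 0, 0, 0, 0, 0]

```text
time: 14.88
tool_pos: [0.4517, -0.13, 0.4115]
tcp_rot: [-0.037, -3.138, -0.003]
wrist_force: [-0.7, 0.3, 0.2]
width: 0.996
grip_force: 0.0
```

```bash
python3 - <<'E'
from h import *
c=cam("wrist"); P=pts(c); s=bot.read_state(); print(s["tool_pos"],s["wrist_force"])
q=P.reshape(-1,3)
m=(abs(q[:,2]-.135)<.004)&(np.hypot(q[:,0]-.4585,q[:,1]+.130)<.04); k=q[m]
f=least_squares(lambda p:np.hypot(k[:,0]-p[0],k[:,1]-p[1])-.0235,[.458,-.13],loss="soft_l1",f_scale=.001); print(len(k),f.x,k.min(0),k.max(0))
E
```

```text
[ 0.45228624 -0.12947889  0.41264603] [0.76489085 0.17094631 0.95841945]
842 [ 0.4571297  -0.13082918] [ 0.43258665 -0.15525627  0.13106005] [ 0.48212176 -0.10594634  0.13632893]
```

drive_tool:
  claw: [85, 85, 85, 85, 85]
  slide:
    - [-0.004, -0.002, -0.07]
    - [-0.004, -0.002, -0.14]
    - [-0.004, -0.002, -0.21]
    - [-0.004, -0.002, -0.24]
    - [-0.004, -0.002, -0.24]
  yaw: [0, 0, 0, 0, 0]

```text
time: 15.35
tool_pos: [0.4488, -0.1288, 0.2895]
tcp_rot: [-0.031, -3.134, -0.005]
wrist_force: [-0.6, -0.4, 0.1]
width: 0.992
grip_force: 0.0
```

drive_tool:
  claw: [44, 44, 44, 44, 44, 44, 44]
  slide:
    - [0, 0, 0]
    - [0, 0, 0]
    - [0, 0, 0]
    - [0, 0, 0]
    - [0, 0, 0]
    - [0, 0, 0]
    - [0, 0, 0.02]
  yaw: [0, 0, 0, 0, 0, 0, 0]
  newtons: 50

```text
time: 15.93
tool_pos: [0.45, -0.1309, 0.3037]
tcp_rot: [-0.034, -3.141, -0.0]
wrist_force: [-0.4, 0.3, -1.9]
width: 0.551
grip_force: 51.6
```

drive_tool:
  claw: [44, 44, 44, 44, 44, 44, 44, 44]
  slide:
    - [0, 0, 0.08]
    - [0, 0, 0.16]
    - [0, 0, 0.24]
    - [0, 0, 0.32]
    - [0.06, 0.02, 0.38]
    - [0.12, 0.04, 0.38]
    - [0.19, 0.06, 0.38]
    - [0.26, 0.08, 0.38]
  yaw: [0, 0, 0, 0, 0, 0, 0, 0]

```text
time: 16.6
tool_pos: [0.581, -0.0906, 0.4964]
tcp_rot: [0.035, 3.137, -0.002]
wrist_force: [0.5, -0.6, -1.9]
width: 0.551
grip_force: 52.1
```

```bash
python3 -c "
from h import *
rep(.025,.135)"
```

```text
16.6 [ 0.581  -0.0906  0.4964] [ 0.5 -0.6 -1.9] 52.1
scene (array([-7.900e-03, -2.000e-04,  1.536e-01, -1.100e+00]), 1428, np.int64(1341)) cradle rim mm [  79.2 -167.4  284.3] bottom [  10.  -167.6  168.4]
wrist (array([-6.700e-03,  1.300e-03,  1.456e-01,  2.800e+00]), 14525, np.int64(13372)) cradle rim mm [  82.2 -165.9  291.8] bottom [  21.  -166.1  171.5]
```

drive_tool:
  claw: [44, 44, 44, 44, 44, 44, 44, 44]
  slide:
    - [0.08, 0.01, 0]
    - [0.16, 0.02, 0]
    - [0.24, 0.04, 0]
    - [0.32, 0.07, 0]
    - [0.4, 0.1, 0]
    - [0.44, 0.16, 0]
    - [0.44, 0.24, 0]
    - [0.44, 0.31, 0]
  yaw: [0, 0, 0, 0, 0, 0, 0, 0]

```text
time: 17.37
tool_pos: [0.801, 0.0649, 0.4922]
tcp_rot: [-0.036, -3.14, -0.0]
wrist_force: [0.6, -0.3, 0.3]
width: 0.557
grip_force: 52.2
```

```bash
python3 -c "
from h import *
rep(.025,.135)"
```

```text
17.3667 [0.801  0.0649 0.4922] [ 0.6 -0.3  0.3] 52.2
scene (array([-0.0058, -0.    ,  0.1542, -0.5   ]), 1825, np.int64(1695)) cradle rim mm [261.7  -6.8 173.3] bottom [193.   -6.8  57.1]
wrist (array([-0.0013,  0.0066,  0.1461,  0.3   ]), 16458, np.int64(13905)) cradle rim mm [ 2.619e+02 -2.000e-01  1.826e+02] bottom [194.8  -0.2  65.4]
```

drive_tool:
  claw: [44, 44, 44, 44, 44, 44, 44]
  slide:
    - [0, 0.018, -0.06]
    - [0, 0.018, -0.12]
    - [0, 0.018, -0.17]
    - [0, 0.018, -0.176]
    - [-0.05, 0.018, -0.176]
    - [-0.08, 0.018, -0.176]
    - [-0.08, 0.018, -0.176]
  yaw: [0, 0, 0, 0, 0, 0, 0]

```text
time: 18.05
tool_pos: [0.7585, 0.0723, 0.4075]
tcp_rot: [0.035, 3.141, -0.001]
wrist_force: [0.9, 0.3, -1.4]
width: 0.55
grip_force: 52.9
```

drive_tool:
  claw: [44, 44, 44, 44, 44, 44, 44, 44]
  slide:
    - [-0.016, 0, 0.002]
    - [-0.032, 0, 0.004]
    - [-0.048, 0, 0.005]
    - [-0.064, 0, 0.005]
    - [-0.08, 0, 0.003]
    - [-0.094, 0, 0.001]
    - [-0.108, 0, -0.002]
    - [-0.108, 0, -0.002]
  yaw: [0, 0, 0, 0, 0, 0, 0, 0]

```text
time: 18.72
tool_pos: [0.7048, 0.0732, 0.4044]
tcp_rot: [-0.034, -3.141, -0.0]
wrist_force: [1.8, 0.1, 1.4]
width: 0.548
grip_force: 51.4
```

```bash
python3 -c "
from h import *
rep(.025,.135)"
```

```text
18.7167 [0.7048 0.0732 0.4044] [1.8 0.1 1.4] 51.4
scene (array([-5.400e-03,  4.000e-04,  1.542e-01,  2.400e+01]), 2028, np.int64(1620)) cradle rim mm [134.3  -0.2 145.5] bottom [120.1  -0.2  11.3]
wrist (array([-3.800e-03,  5.000e-04,  1.611e-01,  2.310e+01]), 26929, np.int64(10606)) cradle rim mm [ 1.294e+02 -1.000e-01  1.404e+02] bottom [ 1.131e+02 -1.000e-01  6.300e+00]
```

drive_tool:
  claw: [44, 44, 44, 44, 44, 44, 44, 44]
  slide:
    - [-0.01, 0, -0.002]
    - [-0.02, 0, -0.004]
    - [-0.02, 0, -0.004]
    - [0.02, 0, 0]
    - [0.04, 0, 0.05]
    - [0.05, -0.02, 0.12]
    - [0.05, -0.07, 0.19]
    - [0.04, -0.14, 0.25]
  yaw: [0, 0, 0, 0, 0, 0, 0, 0]

```text
time: 19.48
tool_pos: [0.7268, 0.0089, 0.5256]
tcp_rot: [-0.029, -3.138, -0.001]
wrist_force: [1.5, -0.6, 0.2]
width: 0.546
grip_force: 51.9
```

drive_tool:
  claw: [44, 44, 44, 44, 44, 44, 44, 44]
  slide:
    - [-0.02, -0.06, 0.02]
    - [-0.09, -0.08, 0.02]
    - [-0.17, -0.08, 0.02]
    - [-0.25, -0.08, 0.02]
    - [-0.33, -0.07, 0.02]
    - [-0.39, -0.02, 0.02]
    - [-0.41, 0.06, 0.02]
    - [-0.41, 0.14, 0.02]
  yaw: [0, 0, 0, 0, 0, 0, 0, 0]

```text
time: 20.15
tool_pos: [0.5182, 0.0773, 0.5347]
tcp_rot: [-0.04, -3.137, 0.001]
wrist_force: [0.9, -0.2, -0.6]
width: 0.545
grip_force: 52.0
```

```bash
python3 -c "
from h import *
rep(.025,.135)"
```

```text
20.15 [0.5182 0.0773 0.5347] [ 0.9 -0.2 -0.6] 52.0
scene (array([-6.500e-03,  7.000e-04,  1.538e-01,  2.260e+01]), 1600, np.int64(1531)) cradle rim mm [ 38.5  -0.  351.7] bottom [ 20.5  -0.3 217.9]
wrist (array([-7.100e-03,  8.700e-03,  1.603e-01,  2.220e+01]), 11249, np.int64(10088)) cradle rim mm [ 35.7   8.  345.8] bottom [ 16.9   7.7 212.1]
```

drive_tool:
  claw: [44, 44, 44, 44, 44, 44, 44]
  slide:
    - [-0.01, 0, -0.05]
    - [0, 0, -0.09]
    - [0.02, 0, -0.13]
    - [0.035, 0, -0.155]
    - [0.046, 0, -0.172]
    - [0.046, 0, -0.172]
    - [0.046, 0, -0.172]
  yaw: [0, 0, 0, 0, 0, 0, 0]

```text
time: 20.83
tool_pos: [0.5449, 0.0772, 0.4488]
tcp_rot: [-0.035, -3.139, 0.0]
wrist_force: [0.0, 0.7, -1.1]
width: 0.545
grip_force: 52.2
```

```bash
python3 -c "
from h import *
rep(.025,.135)
save(cam('wrist'),'w4')"; python3 chk.py .033 .105 .08 .112 scene
```

```text
20.8333 [0.5449 0.0772 0.4488] [ 0.   0.7 -1.1] 52.2
scene (array([-6.000e-03,  8.000e-04,  1.514e-01,  2.220e+01]), 1626, np.int64(1182)) cradle rim mm [ 19.7   0.7 266.2] bottom [  1.1   0.6 132.5]
wrist (array([-6.500e-03,  7.000e-04,  1.592e-01,  2.310e+01]), 12186, np.int64(10508)) cradle rim mm [ 16.2   0.6 259.2] bottom [ -0.3   0.5 125.2]
scene 345 341 centre [-0.0053 -0.0001  0.0415  0.018 ] z pct [0.0987 0.1097 0.1108 0.1116 0.1119]
[0.54484245 0.07743482 0.45078122]
```

View pics/w4.png

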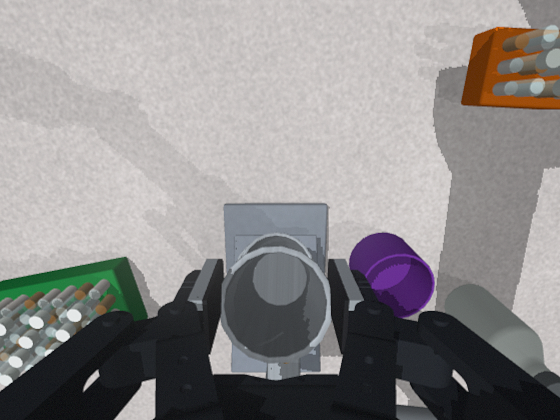

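drive_tool:
  claw: [44, 44, 44, 44, 44, 44, 44, 44]
  slide:
    - [0.004, 0, -0.014]
    - [0.01, 0, -0.028]
    - [0.016, 0, -0.042]
    - [0.022, 0, -0.056]
    - [0.028, 0, -0.07]
    - [0.034, 0, -0.084]
    - [0.04, 0, -0.098]
    - [0.046, 0, -0.112]
  yaw: [0, 0, 0, 0, 0, 0, 0, 0]

```text
time: 21.7
tool_pos: [0.5677, 0.0772, 0.3917]
tcp_rot: [-0.035, -3.14, 0.002]
wrist_force: [-1.8, -1.6, -0.3]
width: 0.547
grip_force: 56.8
```

```bash
python3 -c "
from h import *
rep(.025,.135,['wrist'])"
```

```text
21.7 [0.5677 0.0772 0.3917] [-1.8 -1.6 -0.3] 56.8
wrist (array([-4.700e-03,  2.400e-03,  1.587e-01,  2.810e+01]), 12932, np.int64(10254)) cradle rim mm [  6.1   2.7 199.7] bottom [ 1.4  2.5 64.8]
```

drive_tool:
  claw: [44, 44, 44, 44, 44, 44, 44, 44]
  slide:
    - [0.002, -0.001, -0.011]
    - [0.005, -0.002, -0.022]
    - [0.008, -0.003, -0.033]
    - [0.012, -0.004, -0.044]
    - [0.015, -0.004, -0.055]
    - [0.019, -0.004, -0.066]
    - [0.023, -0.004, -0.076]
    - [0.026, -0.004, -0.086]
  yaw: [0, 0, 0, 0, 0, 0, 0, 0]

```text
time: 22.42
tool_pos: [0.5811, 0.0755, 0.3498]
tcp_rot: [0.034, 3.141, 0.0]
wrist_force: [-0.4, -1.3, -0.2]
width: 0.551
grip_force: 56.9
```

```bash
python3 -c "
from h import *
rep(.025,.135,['wrist','scene'])"
```

```text
22.4167 [0.5811 0.0755 0.3498] [-0.4 -1.3 -0.2] 56.9
wrist (array([-4.200e-03,  2.900e-03,  1.589e-01,  2.890e+01]), 13420, np.int64(10158)) cradle rim mm [ -3.4   2.  156.6] bottom [-5.9  1.9 21.7]
scene (array([-6.000e-03,  1.500e-03,  1.615e-01,  4.260e+01]), 1492, np.int64(703)) cradle rim mm [ -3.1   0.6 153.5] bottom [26.4  0.5 21.8]
```

drive_tool:
  claw: [44, 44, 44, 44, 44, 44]
  slide:
    - [0.002, 0, -0.006]
    - [0.004, 0, -0.012]
    - [0.007, 0, -0.018]
    - [0.009, 0, -0.023]
    - [0.01, 0, -0.026]
    - [0.01, 0, -0.026]
  yaw: [0, 0, 0, 0, 0, 0]

```text
time: 23.02
tool_pos: [0.5852, 0.0758, 0.3406]
tcp_rot: [-0.035, -3.14, -0.001]
wrist_force: [-10.2, 0.3, 16.9]
width: 0.553
grip_force: 59.0
```

```bash
python3 -c "
from h import *
rep(.025,.135,['wrist'])"
```

```text
23.0167 [0.5852 0.0758 0.3406] [-10.2   0.3  16.9] 59.0
wrist (array([-4.100e-03,  3.000e-03,  1.589e-01,  3.000e+01]), 14525, np.int64(10270)) cradle rim mm [ -4.8   2.5 146.7] bottom [-4.9  2.5 11.7]
```

drive_tool:
  claw: [44, 46, 50, 54, 58, 64, 70, 70]
  slide:
    - [-0.001, 0, 0.002]
    - [-0.001, 0, 0.003]
    - [-0.001, 0, 0.003]
    - [-0.001, 0, 0.003]
    - [-0.001, 0, 0.003]
    - [-0.001, 0, 0.003]
    - [-0.001, 0, 0.003]
    - [-0.001, 0, 0.003]
  yaw: [0, 0, 0, 0, 0, 0, 0, 0]

```text
time: 23.73
tool_pos: [0.5852, 0.0756, 0.3385]
tcp_rot: [-0.034, -3.141, -0.0]
wrist_force: [0.5, 0.2, -0.3]
width: 0.823
grip_force: 0.0
```

drive_tool:
  claw: [70, 70, 70, 70, 70, 70, 70, 70]
  slide:
    - [0, 0, 0]
    - [-0.01, 0, 0.02]
    - [-0.03, 0, 0.06]
    - [-0.06, 0, 0.11]
    - [-0.09, 0, 0.16]
    - [-0.13, 0, 0.22]
    - [-0.18, 0, 0.26]
    - [-0.22, 0, 0.3]
  yaw: [0, 0, 0, 0, 0, 0, 0, 0]

```text
time: 24.4
tool_pos: [0.4735, 0.0755, 0.4913]
tcp_rot: [0.034, 3.14, 0.0]
wrist_force: [-0.6, -0.3, -0.3]
width: 0.818
grip_force: 0.0
```

```bash
python3 chk.py .025 .135 .115 .152 scene wrist;python3 chk.py .033 .135 .08 .112 scene
python3 - <<'E'
from h import *
for n in("scene","top","wrist"):
    c=cam(n); P=pts(c); L=(P-O)@RC; C=c["color"].astype(int)
    rho=np.hypot(L[...,0]-.085,L[...,1])
    k=(abs(L[...,2]-.183)<.022)&(rho>.125)&(rho<.175)&(L[...,1]>.05)&(C.sum(-1)<170)
    if k.sum()>8:
        m=L[k]; print(n,k.sum(),m.mean(0).round(4),"min",m.min(0).round(3),"max",m.max(0).round(3),"theta",np.arctan2(m[:,1].mean(),.085-m[:,0].mean()).round(3),"world",P[k].mean(0).round(4),P[k].max(0).round(4))
E
```

```text
scene 138 138 centre [-0.008   0.0034 -0.0706 -0.0499] z pct [0.1319 0.1465 0.1471 0.1476 0.1482]
wrist 767 748 centre [-0.0106  0.0046 -0.0641 -0.0589] z pct [0.1449 0.1475 0.1479 0.1483 0.1488]
[0.47345855 0.07562951 0.49430335]
scene 311 281 centre [-0.0032  0.003  -0.0456  0.0091] z pct [0.0967 0.1094 0.1108 0.1114 0.1115]
[0.47434808 0.07556207 0.4920639 ]
scene 113 [0.1059 0.1483 0.183 ] min [0.1   0.142 0.165] max [0.111 0.156 0.2  ] theta 1.71 world [0.67   0.223  0.2684] [0.6815 0.2309 0.2841]
top 78 [0.1005 0.1473 0.1866] min [0.092 0.141 0.162] max [0.107 0.156 0.199] theta 1.676 world [0.6635 0.222  0.2689] [0.6787 0.2313 0.2806]
```

```bash
python3 - <<'E'
from h import *
for t,d in((1.69,30),(1.69,24),(1.5,24),(1.3,23),(1.1,23),(.9,23),(.7,23),(.5,23),(.4,23),(.3,23),(.2,23),(.1,23),(0,22),(0,18)):
    K=O+RC@np.array([.085-.15*np.cos(t),.15*np.sin(t),.181]); d/=1000
    T=K+d*(RC@np.array([np.sin(t),np.cos(t),0])); T[2]=K[2]+.167; print(t,d,T.round(4),"K",K.round(4))
E
```

```text
1.69 0.03 [0.6941 0.2195 0.4322] K [0.6684 0.2236 0.2652]
1.69 0.024 [0.689  0.2203 0.4322] K [0.6684 0.2236 0.2652]
1.5 0.024 [0.6645 0.2261 0.4179] K [0.6438 0.2248 0.2509]
1.3 0.023 [0.6374 0.226  0.4032] K [0.6181 0.2203 0.2362]
1.1 0.023 [0.6117 0.22   0.3892] K [0.5937 0.2099 0.2222]
0.9 0.023 [0.5875 0.2082 0.3766] K [0.5715 0.1942 0.2096]
0.7 0.023 [0.5657 0.1911 0.3659] K [0.5525 0.1737 0.1989]
0.5 0.023 [0.5473 0.1693 0.3574] K [0.5373 0.1493 0.1904]
0.4 0.023 [0.5396 0.157  0.3542] K [0.5314 0.136  0.1872]
0.3 0.023 [0.533  0.1438 0.3516] K [0.5266 0.122  0.1846]
0.2 0.023 [0.5276 0.13   0.3497] K [0.5231 0.1075 0.1827]
0.1 0.023 [0.5233 0.1156 0.3486] K [0.5209 0.0927 0.1816]
0 0.022 [0.5204 0.0998 0.3483] K [0.5199 0.0778 0.1813]
0 0.018 [0.5203 0.0958 0.3483] K [0.5199 0.0778 0.1813]
```

drive_tool:
  claw: [0, 0, 0, 0, 0, 0, 0, 0]
  slide:
    - [0.06, 0.02, 0]
    - [0.13, 0.05, 0]
    - [0.2, 0.08, 0]
    - [0.27, 0.12, 0]
    - [0.34, 0.17, 0]
    - [0.4, 0.22, 0]
    - [0.45, 0.28, 0]
    - [0.456, 0.297, 0]
  yaw: [0, 0, 0, 0, 0, 0, 0, 0]

```text
time: 25.37
tool_pos: [0.7069, 0.2276, 0.4827]
tcp_rot: [-0.032, -3.137, -0.0]
wrist_force: [-0.5, -0.2, -0.6]
width: -0.004
grip_force: 0.0
```

drive_tool:
  claw: [0, 0, 0, 0, 0]
  slide:
    - [0, 0, -0.04]
    - [0, 0, -0.08]
    - [0, 0, -0.114]
    - [0, 0, -0.114]
    - [0, 0, -0.114]
  yaw: [0, 0, 0, 0, 0]

```text
time: 25.78
tool_pos: [0.7029, 0.2237, 0.428]
tcp_rot: [-0.035, -3.135, 0.003]
wrist_force: [-0.0, -0.3, 0.6]
width: 0.001
grip_force: 0.0
```

```bash
python3 - <<'E'
from h import *
c=cam("wrist"); save(c,"w5"); s=bot.read_state(); print(s["tool_pos"],s["wrist_force"])
P=pts(c); C=c["color"].astype(int); L=(P-O)@RC; R=toolR(s)
rho=np.hypot(L[...,0]-.085,L[...,1]); k=(abs(L[...,2]-.183)<.025)&(rho>.125)&(rho<.175)&(L[...,1]>.05)&(C.sum(-1)<170); k[200:, 120:430]&=True
m=P[k]; print(k.sum(), m.mean(0) if k.sum() else 0, L[k].mean(0))
E
```

```text
[0.70327499 0.22385138 0.4303882 ] [0.69601049 0.25135651 0.1077126 ]
6524 [0.69615607 0.21133321 0.30274792] [0.14588816 0.1372833  0.19953669]
```

View pics/w5.png

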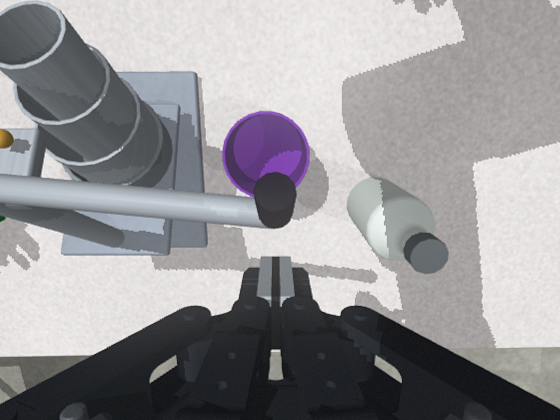

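drive_tool:
  claw: [0, 0, 0, 0, 0, 0, 0, 0]
  slide:
    - [-0.028, -0.006, 0.003]
    - [-0.053, 0, -0.012]
    - [-0.077, 0.004, -0.025]
    - [-0.104, 0.005, -0.04]
    - [-0.131, 0.004, -0.054]
    - [-0.157, -0.001, -0.068]
    - [-0.183, -0.008, -0.082]
    - [-0.207, -0.019, -0.095]
  yaw: [0, 0, 0, 0, 0, 0, 0, 0]

```text
time: 26.5
tool_pos: [0.5996, 0.2146, 0.3864]
tcp_rot: [0.034, 3.138, 0.002]
wrist_force: [1.1, 0.3, 0.4]
width: -0.002
grip_force: 0.2
```

```bash
cat > knob.py <<'E'
from h import *
s=bot.read_state(); print(s["time"],s["tool_pos"].round(4),s["wrist_force"].round(1))
for n in("scene","top"):
    c=cam(n); P=pts(c); L=(P-O)@RC
    b=(abs(L[...,2]-.163)<.008); rho=np.hypot(L[...,0]-.085,L[...,1]); b&=(rho>.03)&(rho<.12)&(L[...,0]<.13)
    th=np.arctan2(L[...,1],.085-L[...,0])[b]
    if len(th): h,e=np.histogram(th,np.arange(-.3,2,.05)); i=h.argmax(); print(n,len(th),"theta~",np.median(th[abs(th-e[i]-.025)<.12]).round(3),h[i])
E
python3 knob.py
```

```text
26.5 [0.5996 0.2146 0.3864] [1.1 0.3 0.4]
scene 217 theta~ 1.072 92
top 220 theta~ 0.999 59
```

drive_tool:
  claw: [0, 0, 0, 0, 0, 0, 0, 0]
  slide:
    - [-0.024, -0.012, -0.014]
    - [-0.046, -0.03, -0.025]
    - [-0.068, -0.047, -0.036]
    - [-0.086, -0.068, -0.045]
    - [-0.104, -0.09, -0.053]
    - [-0.12, -0.115, -0.06]
    - [-0.133, -0.141, -0.065]
    - [-0.139, -0.155, -0.067]
  yaw: [0, 0, 0, 0, 0, 0, 0, 0]

```text
time: 27.27
tool_pos: [0.5308, 0.1362, 0.3524]
tcp_rot: [0.035, 3.138, 0.001]
wrist_force: [0.1, -0.5, -0.0]
width: 0.001
grip_force: 0.1
```

```bash
python3 knob.py
```

```text
27.2667 [0.5308 0.1362 0.3524] [ 0.1 -0.5 -0. ]
scene 75 theta~ 0.311 29
top 232 theta~ 0.234 60
```

drive_tool:
  claw: [0, 0, 0, 0, 0, 0, 0]
  slide:
    - [-0.006, -0.014, -0.002]
    - [-0.01, -0.028, -0.003]
    - [-0.014, -0.043, -0.004]
    - [-0.018, -0.058, -0.004]
    - [-0.02, -0.074, -0.004]
    - [-0.02, -0.082, -0.004]
    - [-0.02, -0.082, -0.004]
  yaw: [0, 0, 0, 0, 0, 0, 0]

```text
time: 27.95
tool_pos: [0.5198, 0.0972, 0.3487]
tcp_rot: [-0.038, -3.141, -0.011]
wrist_force: [-1.3, 11.1, -0.7]
width: -0.002
grip_force: 5.5
```

```bash
python3 knob.py
```

```text
27.95 [0.5198 0.0972 0.3487] [-1.3 11.1 -0.7]
scene 51 theta~ -0.041 13
```

drive_tool:
  claw: [0, 0, 0]
  slide:
    - [0, -0.005, 0]
    - [0, -0.006, 0]
    - [0, -0.006, 0]
  yaw: [0, 0, 0]

```text
time: 28.3
tool_pos: [0.5198, 0.0962, 0.3487]
tcp_rot: [-0.038, -3.141, -0.017]
wrist_force: [-0.4, 18.0, -1.5]
width: 0.0
grip_force: 9.1
```

drive_tool:
  claw: [0, 0, 0, 0, 0, 0, 0, 0]
  slide:
    - [0, 0.03, 0]
    - [0, 0.07, 0]
    - [0, 0.1, 0.02]
    - [-0.02, 0.12, 0.08]
    - [-0.06, 0.12, 0.15]
    - [-0.12, 0.12, 0.22]
    - [-0.18, 0.12, 0.26]
    - [-0.18, 0.12, 0.26]
  yaw: [0, 0, 0, 0, 0, 0, 0, 0]

```text
time: 28.97
tool_pos: [0.4275, 0.1529, 0.4854]
tcp_rot: [0.033, 3.134, 0.005]
wrist_force: [0.9, -0.4, 1.4]
width: 0.002
grip_force: 0.0
```

```bash
python3 knob.py; python3 chk.py .025 .135 .115 .15 scene; python3 -c "
from h import *
c=cam('scene'); cv2.imwrite('pics/end.png',cv2.resize(c['color'][100:340,80:480],None,fx=2,fy=2)[...,::-1])"
```

```text
28.9667 [0.4275 0.1529 0.4854] [ 0.9 -0.4  1.4]
scene 52 theta~ -0.022 15
top 226 theta~ -0.006 65
scene 172 170 centre [-0.008   0.0045 -0.0598 -0.0814] z pct [0.1362 0.1465 0.1478 0.1488 0.1492]
[0.43007612 0.15269738 0.47880571]
```

View pics/end.png

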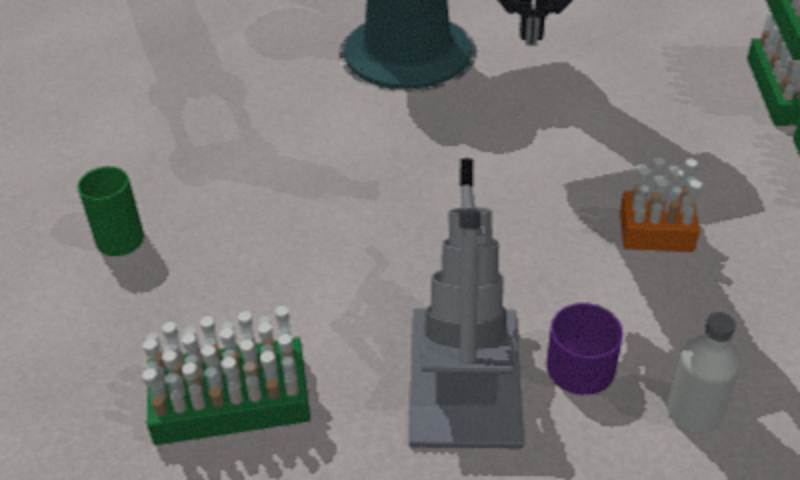

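The final picture shows the three canisters nested in the stand at (467,290). The bar is shut over the mouths with its knob at (466,172), theta is about 0, and the racks, bottle and look-alikes haven't moved. Handing in.

```bash
python3 -c "
from workcell import bot
print(bot.finish_job())"
```

```text
the job is handed in; nothing more can be done
None
```

The job is handed in at about 29 s: the medium canister is home in the large one, the small is home in the medium, and the keeper bar is shut on its stop, with the racks and bottle not moved; the hand-in gave no verdict.

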